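Load the empty place of a tin carousel

ROBOT

A 7-joint arm with a two-finger parallel gripper is mounted at the origin on a cart in front of the work surface, level with it; the furniture and walls round the work are solid. World frame = base frame: x ahead of the robot, y to its left, z up, the work surface at z = 0. Lengths are in m, angles in rad, forces in N, time in s.
With the tool pointing down it reaches from about 0.4 to 0.85 m from the base axis. Payload 10.4 kg.
Tool frame: the origin (TCP) lies between the finger pads; the fingertips stand ahead of it and the grasp point (between the pads) lies 5 mm behind it (manip.tip_extent is the z of the fingertips in the tool frame, in m); z points along the fingers, y is the line along which they close (so a half turn about z gives the same grasp; the last joint's range is limited). The gripper opens to 85 mm and grips with 20 to 120 N. Pads are 22 mm wide; open, the fingers measure 114 mm over their backs; the gripper's body (76 mm by 85 mm) begins 54 mm behind the grasp point. The pads swing forward as they close: fully open they stand 13 mm farther back than shut.
Start: joints at [1.24, 0.332, -0.065, 1.46, 0.022, 1.35, -0.088], TCP at [0.189, -0.596, 0.245] pointing down, gripper open.
Joint ranges: [-2.6, 2.6], [-0.5, 2.12], [-1.47, 1.34], [0.16, 2.42], [-1.27, 4.41], [0.06, 2.06], [-2.6, 2.6]. Speed limits (rad/s): [2.22, 2.22, 2.79, 2.79, 3.14, 3.14, 3.14].

INTERFACE

Orientations are given as a unit quaternion [x, y, z, w].
In Python, from workcell import status, viewer, manip gives the robot as it stands.
- The arm moves only by the tool play_rows, never from a script. Its argument "plan" is one flat list of numbers, 7 for each row, row after row: the turn, a rotation vector about the tool's x, y, z in degrees, then the shift along the tool's x, y, z in m, then the opening, from 0 (shut) to 1 (fully open). In form: [ax, ay, az, dx, dy, dz, grip, ax, ay, az, dx, dy, dz, grip, ...]. A call has 1 to 20 rows; each row is the pose to reach, as a shift and turn from the pose commanded when the call began, along the tool's axes at that moment; what a row does not reach only later rows make up. A row lasts 1/8 s, in which the tool goes at most 62.5 mm and 10.7 degrees, less where a joint would pass 70% of its speed; a pose out of reach is approached as far as the arm can. A call with a gripper value outside its range is refused whole. The fingers move at their own pace and stop on an object; "squeeze" is the grip in N (left out, the last holds). Time passes only in rows, so rows that repeat a pose let the fingers close. It gives the time, the measured TCP pose, the force, the opening and the grip force at its end, in the units of the state.
- status.get_obs(): the state, without advancing time (a new reading comes with each control period).
- viewer.camera(name): name is "scene" or "top" or "wrist"; returns the picture (420x560x3 uint8, red, green, blue); there is no depth.
- viewer.camera_model(name): a dict with "fx", "fy", "cx", "cy" (pixels), "R" (3x3) and "t" (3): a world point X has camera coordinates R X + t. Camera axes: x right, y down, z forward; pixel columns grow to the right and rows downward; lengths in m; the calibration is good to about 2 mm. The wrist camera is an equidistant fisheye: a pixel r from the principal point sees the ray r / f radians off the axis. A picture is of the moment at which its call begins: read the wrist's pose just before it. camera_model takes no time and is no camera call; for the wrist camera it gives the pose at the moment of the call.
- manip.hand_in(): hands the job in; it is judged then, once.
The state is a dict: "clock": time; "joint_pos": joint angles; "joint_velocities": joint speeds; "tau": joint torques, N m; "position": TCP position; "ee_rot": TCP orientation; "ft_force": force on the tool from outside, world axes, zero at the start; "torque": the same for the moment, N m; "grip_width": opening from 0.0 (shut) to 1.0 (fully open); "grasp_force": force on a finger pad.
Only numpy, scipy, OpenCV 4.12 (cv2) and the standard library are available. Lean on these libraries where they do the work, as an engineer would, in place of code of your own. Each camera call takes 0.05 s, during which the arm holds its last target. There are 200 camera calls.

TASK

The sloping tin carousel has five places and one of them is empty. Turn the carousel by its square centre knob until the empty place stands in the gap of the wire guard, in line with the small pointer on the tray's lower front edge; then take the small tin from the bench (not the larger tin beside it), set it fully down in the empty place, standing square on the sloping disc, and let go. Leave the place in line with the pointer, and leave the larger tin and the steel block standing where they are.

Things in the scene. Friction and masses are not known exactly. Their poses are not given: they have to be found in the camera images.
- tray: Fixed round grey tray (radius 134 mm) below the carousel disc; origin on the turning axis, 5 mm under the places' floors. z is the turning axis, up out of the disc, leaning 30 degrees from vertical to the stand's front; x runs up the slope. Wire guard: arcs of 4.4 mm wire at radius 72 and 98 mm, z = 61 mm, open for 55 degrees each side of the gap (-x); four posts at radius 127 mm.
- load_point (a point): Fixed point in the middle of the guard's gap, on the low front side: the centre (half-way up) of a tin seated in a place that is exactly in line with the pointer. 85 mm from the turning axis, in the tray's frame at (-85, 0, 30) mm, axes as the tray's. The pointer, a 6 x 12 mm brass lug, is on the tray's edge 42 mm further down the slope.
- empty_place (a point): The same point of the empty place, turning with the carousel: the tin's centre when seated, 25 mm above the place's floor; z along the turning axis. A place is a shallow aluminium cup: inside diameter 52 mm, about 57 at the lip, which is 11.5 mm above its floor, wall 2.5 mm. The other four places, 72 degrees apart, hold tins like the one to load.
- knob_mid (a point): Centre of the black square knob on the carousel's spindle: 26 x 26 mm over the flats, 36 mm tall along the turning axis (18 mm to each side of this point), flats square to this point's x and y axes, which turn with the carousel. At (0, 0, 88) mm in the tray's frame; the knob's lower end is 7 mm above the guard wires.
- carousel (a joint): Turning angle of the carousel about its upward axis, counter-clockwise from above; 0 or 6.283 when the empty place is at the loading point. It turns either way past these values and stays where it is left (friction about 0.1 N m).
- tin_mid (a point): Centre, half-way up, of the loose small grey tin: round, 47 mm in diameter, 50 mm tall, upright on the bench, about 60 to 130 g; z is its axis. Behind the work, the lamp's long hood runs across above the bench (from x = 0.66 m back, y from -0.30 to 0.47, 110 to 180 mm above the bench): keep the gripper's body in front of it.
- tin_large: Bystander: larger grey tin, 58 mm in diameter and 46 mm tall, loose on the bench; origin at the centre of its underside.
- bench_block: Bystander: loose steel bench block, 56 x 56 x 31 mm; origin at the centre of its underside.
There are look-alikes about, which are no part of the job. What is shaped like the part that bears tin_mid but orange or turquoise is not meant.

How it is judged:
On the way, in this order (a step that is already met when the one before it is completed fails the run):
1. the empty place stands still at the loading point, within 12 mm (distance between empty_place and load_point below 0.012 m and velocity of joint carousel between -0.05 and 0.05 rad/s), for 0.2 s.
2. the small tin is in the empty place (distance between tin_mid and empty_place below 0.007 m), for 0.1 s.
At the end, for the whole second after the job is handed in: The empty place is within 12 mm of the loading point and at rest; the small tin sits in it, its centre within 7 mm of the seated centre and its axis within 0.1 rad of the carousel's; the larger tin and the steel block are within 30 mm of where they began, the larger tin upright (all of step 1 and distance between tin_mid and empty_place below 0.007 m and angle between the z axis of tin_mid and the z axis of empty_place, either way round below 0.1 rad and distance of each of tin_large, bench_block from where it was at the start of the episode below 0.03 m and angle between tin_large's own z axis and vertical below 0.2 rad); the robot touches nothing.
It fails at once if the larger tin is moved more than 30 mm (distance of tin_large from where it was at the start of the episode above 0.03 m).
It fails at once if the steel block is moved more than 30 mm (distance of bench_block from where it was at the start of the episode above 0.03 m).
It also fails if it takes over 67 s, if anything falls off the work surface, if the arm or the gripper's body presses on something with over 40 N, if the wrist force passes 120 N, or if a joint passes its speed limit or range.

## Working session

There is one attempt and no reset: what is moved stays moved. The work goes in short steps, Python scripts to look and compute and a tool call to move; the robot and the scene stay as the last step left them, time stands still between calls to the robot, and variables do not carry over. Pictures are saved under pics/ and viewed, at most 10 in all, crops included, and the job is handed in when it is done.

Besides the shell and the picture viewer there is one more tool, called after "Emit:" by a JSON object that holds its "fn" and its "kwargs". play_rows: Moves the arm, as the interface text tells. Its arguments: {"type":"object","properties":{"plan":{"type":"array","items":{"type":"number"}},"squeeze":{"type":"number"}},"required":["plan"]}

```bash
mkdir -p pics; ls
python3 - <<'E'
from workcell import status, viewer, manip
import cv2,numpy as np
print(status.get_obs(), manip.tip_extent)
for n in ["scene","top"]:
    im=viewer.camera(n); cv2.imwrite(f"pics/{n}0.png",cv2.cvtColor(im,cv2.COLOR_RGB2BGR)); m=viewer.camera_model(n); print(n,{k:np.round(v,4).tolist() for k,v in m.items() if not isinstance(v,str)})
E
```

```text
pics
{'clock': 0.0, 'joint_pos': array([ 1.24044657,  0.33288765, -0.06472369,  1.46094176,  0.02158781,
        1.34988859, -0.08848662]), 'joint_velocities': array([ 6.97781268e-04, -1.10913458e-03,  1.17631094e-03, -1.69913162e-03,
        6.75911030e-04,  6.71791151e-05,  1.46117538e-03]), 'tau': array([-8.85476475e-04, -6.25436068e+01,  4.87431767e-02, -3.91595793e+01,
        1.63119711e-02,  1.00721078e-02, -1.69134944e-05]), 'position': array([ 0.18922779, -0.5952949 ,  0.2445059 ]), 'ee_rot': array([ 9.88180203e-01,  1.53295056e-01, -1.32332616e-04, -7.02805477e-04]), 'ft_force': array([-0.48126141,  0.88285847,  0.12114552]), 'torque': array([0.00891069, 0.05761989, 0.01032238]), 'grasp_force': 0.0, 'grip_width': 1.0030860097937617} 0.014
scene {'fx': 489.1129, 'fy': 489.1129, 'cx': 281.0773, 'cy': 201.8119, 'R': [[-0.5864, -0.8098, 0.0178], [-0.5804, 0.4048, -0.7066], [0.565, -0.4247, -0.7074]], 't': [0.2944, 0.4543, 1.1342]}
top {'fx': 393.9888, 'fy': 393.9888, 'cx': 275.364, 'cy': 201.6238, 'R': [[-0.0235, -0.9997, -0.005], [-0.9972, 0.0238, -0.0707], [0.0708, 0.0034, -0.9975]], 't': [-0.0161, 0.5787, 1.3078]}
```

View pics/scene0.png

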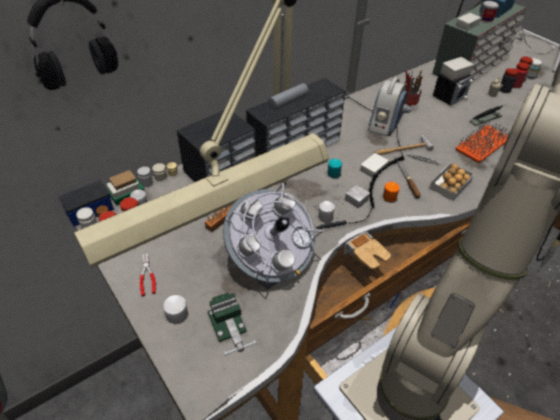

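View pics/top0.png

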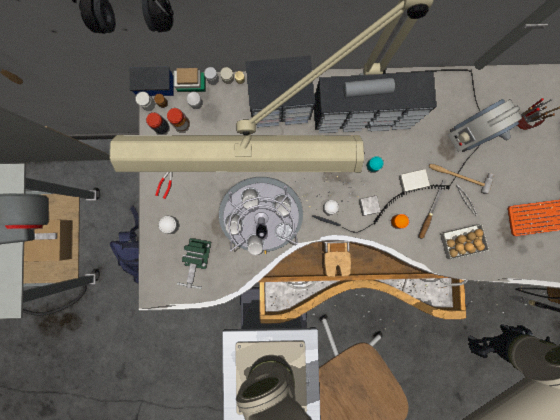

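Scene: carousel around (270,235), small tin about (327,211), larger tin (176,308), block near (357,195). In the top view: carousel (262,215), small tin (331,207), larger tin (168,225), block (370,205). I'll zoom in next.

Run:
```python
import cv2,numpy as np
s=cv2.imread("pics/scene0.png")[175:295,210:345]; t=cv2.imread("pics/top0.png")[160:270,205:345]
a=cv2.resize(s,None,fx=4.9,fy=4.9,interpolation=3)[:588,:]
cv2.imwrite("pics/c1.png",a)
cv2.imwrite("pics/c2.png",cv2.resize(t,None,fx=5.4,fy=5.4,interpolation=3))
```

```text
(no output)
```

View pics/c1.png

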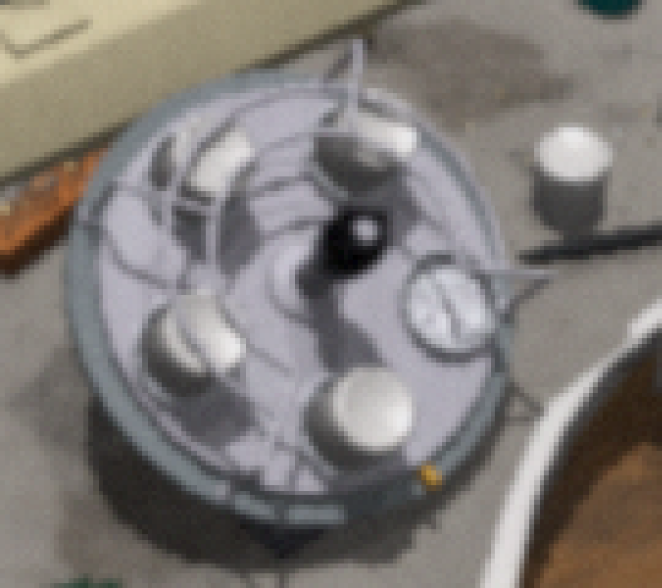

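View pics/c2.png

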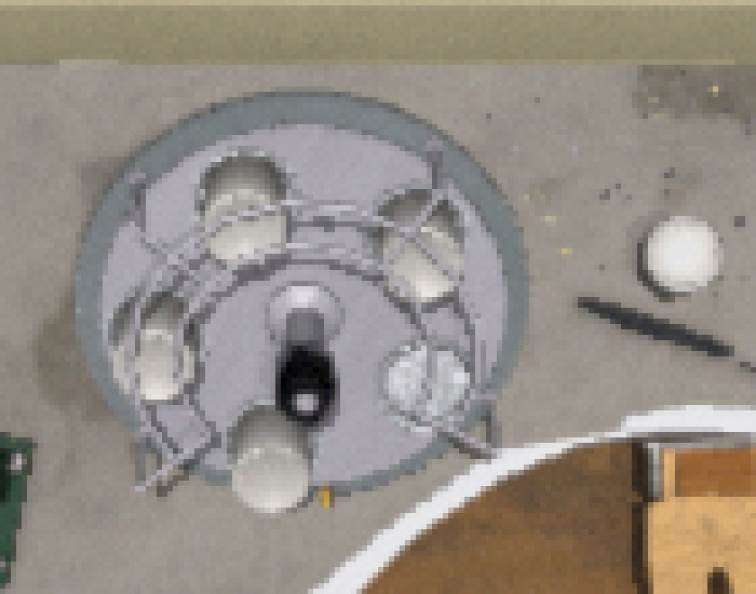

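Top crop: empty place centre (428,380), pointer (326,497), knob top (307,402), front tin top (268,478), and the small tin's top at (682,254). Scene crop: empty place (450,303), pointer (430,475), front tin top (370,402), knob (360,235), small tin top (572,153). Next is a model fit.

```bash
cat > h.py <<'E'
import numpy as np, cv2
from scipy.spatial.transform import Rotation as Ro
from scipy.optimize import least_squares
from workcell import status, viewer, manip
def proj(m,X):
    c=np.atleast_2d(X)@np.array(m["R"]).T+np.array(m["t"])
    return np.c_[m["fx"]*c[:,0]/c[:,2]+m["cx"],m["fy"]*c[:,1]/c[:,2]+m["cy"]]
def projw(m,X):
    c=np.atleast_2d(X)@np.array(m["R"]).T+np.array(m["t"])
    r=np.hypot(c[:,0],c[:,1]); th=np.arctan2(r,c[:,2])
    return np.c_[m["fx"]*th*c[:,0]/r+m["cx"],m["fy"]*th*c[:,1]/r+m["cy"]]
def trayR(yaw):  # x up-slope, z leaning towards front (-x side downhill)
    return Ro.from_euler("z",yaw)*Ro.from_euler("y",-30,degrees=True)
def place(th,k,z,r=.085):
    a=np.pi+th+k*2*np.pi/5; return np.array([r*np.cos(a),r*np.sin(a),z])
E
python3 - <<'E'
from h import *
M={n:viewer.camera_model(n) for n in ("scene","top")}
un={"scene":lambda p:(np.array(p)+.5)/4.9-.5+[210,175],"top":lambda p:(np.array(p)+.5)/5.4-.5+[205,160]}
# label, cam, pix, local fn, sigma px
obs=[("empty","top",(428,382),lambda t:place(t,0,.0165),.7),("empty","scene",(450,303),lambda t:place(t,0,.0165),.7),
("ptr","top",(326,497),lambda t:np.array([-.127-.006,0,0]),1.5),("ptr","scene",(430,475),lambda t:np.array([-.133,0,0]),1.5),
("knob","top",(307,398),lambda t:np.array([0,0,.106]),1),("knob","scene",(362,232),lambda t:np.array([0,0,.106]),1.5),
("tinF","top",(269,478),lambda t:place(t,-1,.055),.7),("tinF","scene",(372,402),lambda t:place(t,-1,.055),.7),
("tinR","top",(434,268),lambda t:place(t,1,.055),1.5)]
def f(p):
    R=trayR(p[3]); return np.concatenate([(proj(M[c],R.apply(g(p[4]))+p[:3])[0]-un[c](px))/s for _,c,px,g,s in obs])
best=None
for y in np.arange(-1,1.1,.5):
  for t in np.arange(-3,3.2,1):
    q=least_squares(f,[.55,.05,.1,y,t],loss="soft_l1")
    if best is None or q.cost<best.cost: best=q
print(best.x,best.cost); print([(o[0],o[1],r) for o,r in zip(obs,np.round(best.fun.reshape(-1,2),1).tolist())])
def tin(px,h):
    g=lambda q:np.concatenate([proj(M[c],[q[0],q[1],q[2]])[0]-px[c] for c in px])
    q=least_squares(g,[.6,-.1,h]); return q.x,q.fun.round(1)
print(tin({"top":un["top"]((682,254)),"scene":un["scene"]((572,153))},.05))
for nm,p,z in(("large",(168,225),.046),("block",(370,205),.031)):
    q=least_squares(lambda q:proj(M["top"],[q[0],q[1],z])[0]-p,[.6,0]); print(nm,q.x)
p=best.x; print("load",trayR(p[3]).apply([-.085,0,.03])+p[:3],"knob",trayR(p[3]).apply([0,0,.088])+p[:3])
E
```

```text
[0.52855815 0.01683971 0.09730221 0.08858814 0.87960946] 3.7983047523060387
[('empty', 'top', [-0.7, 0.8]), ('empty', 'scene', [0.5, -1.0]), ('ptr', 'top', [0.4, -0.4]), ('ptr', 'scene', [0.5, 0.9]), ('knob', 'top', [0.1, -0.5]), ('knob', 'scene', [0.7, -0.7]), ('tinF', 'top', [-0.3, -1.1]), ('tinF', 'scene', [0.2, 1.1]), ('tinR', 'top', [-1.1, -0.5])]
(array([ 0.55619872, -0.21152804,  0.04738984]), array([-0.3, -0.2,  0.4,  0. ]))
large [0.5075724 0.3258382]
block [ 0.55859292 -0.34538567]
load [0.44029348 0.00899998 0.08078297] knob [0.48473069 0.01294693 0.17351245]
```

```bash
cat >> h.py <<'E'
P0=np.array([0.5286,0.0168,0.0973]); YAW=.0886; TH=.8796
def toolR(zdir,ydir):
    z=zdir/np.linalg.norm(zdir); y=ydir-z*(ydir@z); y/=np.linalg.norm(y); return Ro.from_matrix(np.c_[np.cross(y,z),y,z])
def tray_tool(phi,P=P0,yaw=YAW):  # tool along -tray z, closing line at tray angle phi (deg)
    R=trayR(yaw); a=np.radians(phi); return toolR(R.apply([0,0,-1]),R.apply([np.cos(a),np.sin(a),0]))
def w(loc,P=P0,yaw=YAW): return trayR(yaw).apply(loc)+P
def go(pos,R,start=None):
    "prints shift/turn from start (pos,R) or measured pose"
    if start is None:
        o=status.get_obs(); start=(o["position"],Ro.from_quat(o["ee_rot"]))
    rv=(start[1].inv()*R).as_rotvec(degrees=True); d=start[1].inv().apply(np.array(pos)-start[0])
    print("turn",rv.round(1),np.linalg.norm(rv).round(1),"shift",d.round(4)); return pos,R
def down(az): a=np.radians(az); return toolR(np.array([0,0,-1.]),np.array([np.cos(a),np.sin(a),0]))
E
python3 - <<'E'
from h import *
go([.45,-.33,.32],down(-36))
go([.45,-.33,.32],down(-36),None)
s=([.45,-.33,.32],down(-36))
go(w([0,0,.20]),tray_tool(50.4),s)
E
```

```text
turn [ -0.1  -0.  -36.4] 36.4 shift [ 0.3289 -0.1739 -0.0752]
turn [ -0.1  -0.  -36.4] 36.4 shift [ 0.3289 -0.1739 -0.0752]
turn [-33.3  -2.7 -89.2] 95.2 shift [ 0.2611 -0.2156  0.0495]
```

Emit:
{"fn": "play_rows", "kwargs": {"plan": [0,0,-36,0.33,-0.174,-0.075,1,0,0,-36,0.33,-0.174,-0.075,1,0,0,-36,0.33,-0.174,-0.075,1,0,0,-36,0.33,-0.174,-0.075,1,0,0,-36,0.33,-0.174,-0.075,1,0,0,-36,0.33,-0.174,-0.075,1,0,0,-36,0.33,-0.174,-0.075,1,0,0,-36,0.33,-0.174,-0.075,1]}}

```text
clock: 1.1
position: [0.451, -0.3298, 0.3199]
ee_rot: [0.892, 0.451, -0.0, -0.0]
ft_force: [-0.6, -0.9, 0.5]
grip_width: 1.004
grasp_force: 0.0
```

Run:
```python
from h import *
o=status.get_obs(); print(o["clock"],o["position"],o["joint_pos"].round(3))
go(w([0,0,.20]),tray_tool(50.4)); go(w([0,0,.20]),tray_tool(0)); go(w([0,0,.2]),tray_tool(-39.6))
```

```text
1.1 [ 0.45101439 -0.32982472  0.31994649] [ 0.877  0.18  -0.377  1.503  0.067  1.471 -0.135]
turn [-33.3  -2.6 -89.5] 95.5 shift [ 0.2591 -0.2178  0.0495]
turn [-28.7  10.8 -40.4] 50.8 shift [ 0.2591 -0.2178  0.0495]
turn [-22.8  19.5  -1.8] 30.1 shift [ 0.2591 -0.2178  0.0495]
```

Emit:
{"fn": "play_rows", "kwargs": {"plan": [-33.3,-2.6,-89.5,0.259,-0.218,0.05,1,-33.3,-2.6,-89.5,0.259,-0.218,0.05,1,-33.3,-2.6,-89.5,0.259,-0.218,0.05,1,-33.3,-2.6,-89.5,0.259,-0.218,0.05,1,-33.3,-2.6,-89.5,0.259,-0.218,0.05,1,-33.3,-2.6,-89.5,0.259,-0.218,0.05,1,-33.3,-2.6,-89.5,0.259,-0.218,0.05,1,-33.3,-2.6,-89.5,0.259,-0.218,0.05,1,-33.3,-2.6,-89.5,0.259,-0.218,0.05,1,-33.3,-2.6,-89.5,0.259,-0.218,0.05,1,-33.3,-2.6,-89.5,0.259,-0.218,0.05,1,-33.3,-2.6,-89.5,0.259,-0.218,0.05,1]}}

```text
clock: 2.6
position: [0.4291, 0.0072, 0.2703]
ee_rot: [0.288, 0.922, 0.098, 0.239]
ft_force: [0.0, 0.5, -0.3]
grip_width: 1.006
grasp_force: 0.0
```

Run:
```python
from h import *
o=status.get_obs(); print(o["clock"],o["position"],o["joint_pos"].round(3))
go(w([0,0,.20]),tray_tool(50.4))
m=viewer.camera_model("wrist"); im=viewer.camera("wrist")
np.savez("w1.npz",**{k:np.array(m[k]) for k in("fx","fy","cx","cy","R","t")})
cv2.imwrite("pics/w1.png",im[:,:,::-1])
L=[[0,0,.106],[-.133,0,0],[.013*1,.0,.106]]
print(projw(m,[w([0,0,.106]),w([-.133,0,0])]+[w(place(TH,k,.0165 if k==0 else .055)) for k in range(5)]).round(0))
c,s=np.cos(TH),np.sin(TH)
print("knob corners",projw(m,[w([c*a-s*b,s*a+c*b,.106]) for a,b in((.013,.013),(-.013,.013),(-.013,-.013),(.013,-.013))]).round(0))
```

```text
2.6 [0.42912878 0.00722736 0.27026005] [ 0.145 -0.499 -0.205  2.265 -0.148  0.845  0.973]
turn [-0.   0.  -0.1] 0.1 shift [ 0.0004  0.0006 -0.0002]
[[283. 211.]
 [198.  79.]
 [199. 181.]
 [256. 271.]
 [356. 242.]
 [363. 135.]
 [251.  98.]]
knob corners [[302. 194.]
 [265. 194.]
 [266. 228.]
 [301. 228.]]
```

View pics/w1.png

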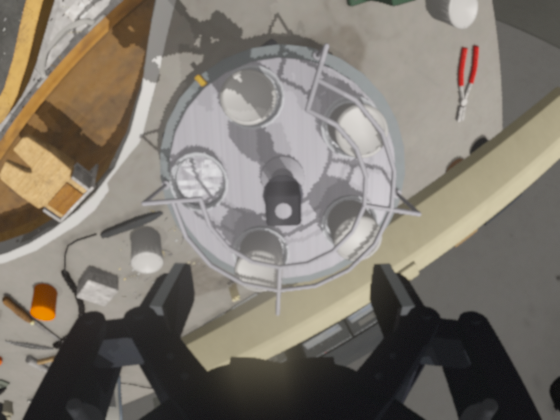

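Wrist view: knob top (283,211) lies where predicted, square to the image, and the pointer (200,79) and empty place (198,178) match the fit. Now I descend and grip.

Emit:
{"fn": "play_rows", "kwargs": {"plan": [0,0,0,0,0,0.055,1,0,0,0,0,0,0.11,1,0,0,0,0,0,0.11,1,0,0,0,0,0,0.11,1,0,0,0,0,0,0.11,0,0,0,0,0,0,0.11,0,0,0,0,0,0,0.11,0,0,0,0,0,0,0.11,0,0,0,0,0,0,0.11,0,0,0,0,0,0,0.11,0,0,0,0,0,0,0.11,0,0,0,0,0,0,0.11,0], "squeeze": 50}}

```text
clock: 4.15
position: [0.484, 0.0128, 0.1759]
ee_rot: [0.287, 0.922, 0.098, 0.24]
ft_force: [-10.4, -0.9, 10.8]
grip_width: 0.298
grasp_force: 50.1
```

Emit:
{"fn": "play_rows", "kwargs": {"plan": [0,0,5,0,0,0,0,0,0,11,0,0,0,0,0,0,17,0,0,0,0,0,0,23,0,0,0,0,0,0,29,0,0,0,0,0,0,35,0,0,0,0,0,0,41,0,0,0,0,0,0,46,0,0,0,0,0,0,49,0,0,0,0,0,0,50.4,0,0,0,0,0,0,50.4,0,0,0,0,0,0,50.4,0,0,0,0,0,0,50.4,0,0,0,0]}}

```text
clock: 5.78
position: [0.4824, 0.0118, 0.1747]
ee_rot: [0.653, 0.712, 0.19, 0.174]
ft_force: [-26.2, -5.1, 18.8]
grip_width: 0.293
grasp_force: 48.5
```

Emit:
{"fn": "play_rows", "kwargs": {"plan": [0,0,0,0,0,0,1,0,0,0,0,0,0,1,0,0,0,0,0,0,1,0,0,0,0,0,0,1,0,0,0,0,0,0,1,0,0,0,0,0,0,1,0,0,0,0,0,-0.05,1,0,0,0,0,0,-0.1,1,0,0,0,0,0,-0.1,1,0,0,0,0,0,-0.1,1]}}

```text
clock: 7.02
position: [0.4341, 0.0084, 0.2612]
ee_rot: [0.652, 0.712, 0.191, 0.175]
ft_force: [-1.3, 0.6, -0.9]
grip_width: 1.002
grasp_force: 0.0
```

Run:
```python
from h import *
o=status.get_obs(); print(o["clock"],o["position"],o["joint_pos"].round(3),o["ft_force"])
m=viewer.camera_model("wrist"); im=viewer.camera("wrist").copy()
cv2.imwrite("pics/w2raw.png",im[:,:,::-1])
t0=0
for q in [w([0,0,.106]),w([-.133,0,0])]+[w(place(t0,k,.0165 if k==0 else .055)) for k in range(5)]:
    p=projw(m,q)[0]; cv2.circle(im,(int(round(p[0])),int(round(p[1]))),2,(255,0,0),-1)
a=np.linspace(0,2*np.pi,60)
for r,z in((.0285,.0165),(.026,.005)):
    c=projw(m,[w(place(t0,0,z)+r*np.array([np.cos(b),np.sin(b),0])) for b in a]); cv2.polylines(im,[np.round(c*8).astype(int)],True,(0,255,0),1,shift=3)
cv2.imwrite("pics/w2.png",cv2.resize(im[0:300,130:530],(800,600),interpolation=3)[:,:,::-1])
```

```text
7.025 [0.43410049 0.00836284 0.26123423] [ 0.317 -0.485 -0.332  2.267 -0.255  0.823  0.192] [-1.26332737  0.60576417 -0.91371184]
```

View pics/w2.png

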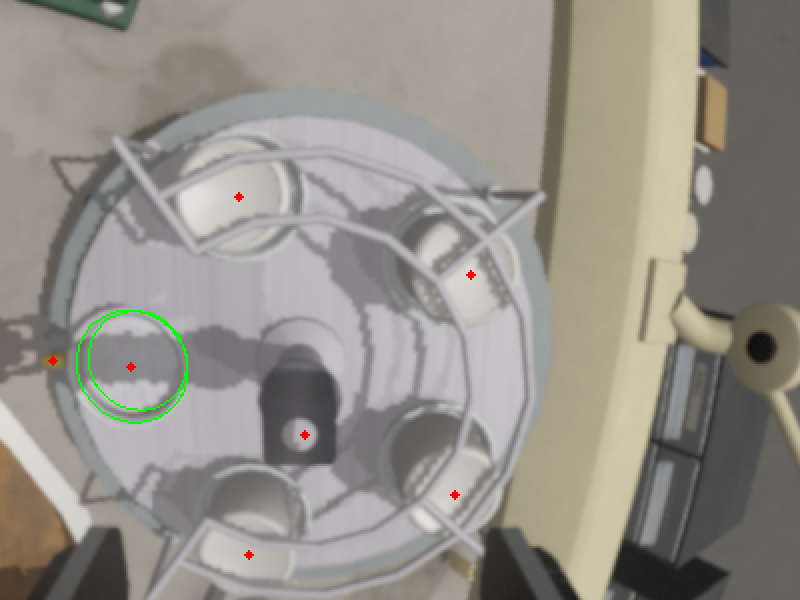

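Wrist view after the turn: the cup (about (130,361) in the crop) lines up with the pointer (56,361), offset about 2 mm from my prediction. I'll zoom in to refine the cup position.

Run:
```python
import cv2
a=cv2.imread("pics/w2raw.png")[140:220,145:245]
cv2.imwrite("pics/w2z.png",cv2.resize(a,None,fx=7,fy=7,interpolation=3))
```

```text
(no output)
```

View pics/w2z.png

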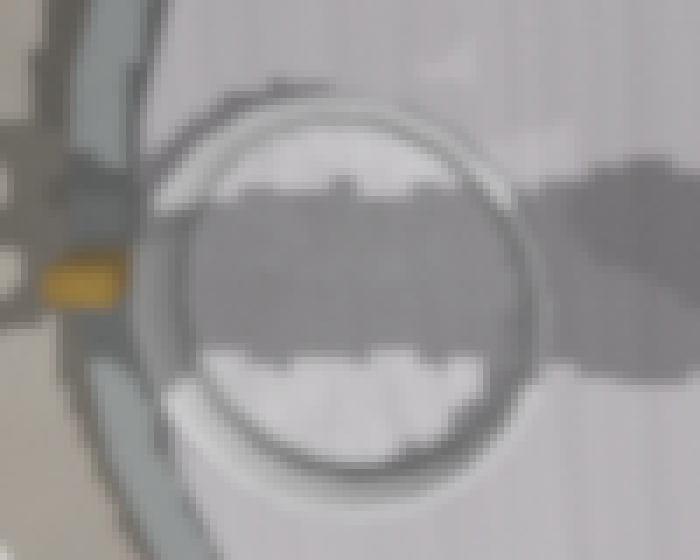

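Zoomed: cup lip outline centre (344,305), floor centre (352,297), pointer (88,283). Refitting with all views.

Run:
```python
from h import *
M={n:viewer.camera_model(n) for n in ("scene","top")}; M["w2"]=viewer.camera_model("wrist"); M["w1"]=dict(np.load("w1.npz"))
u7=lambda p:(np.array(p)+.5)/7-.5+[145,140]
u2=lambda p:(np.array(p)+.5)/2-.5+[130,0]
us=lambda p:(np.array(p)+.5)/4.9-.5+[210,175]
ut=lambda p:(np.array(p)+.5)/5.4-.5+[205,160]
lip=lambda t:place(t,0,.0165); fl=lambda t:place(t,0,.005); kn=lambda t:np.array([0,0,.106]); pt=lambda t:np.array([-.127,0,0]); tf=lambda t:place(t,-1,.055)
obs=[("top",ut((428,382)),lip,0,.7),("scene",us((450,303)),lip,0,.7),("top",ut((307,398)),kn,0,1),("scene",us((362,232)),kn,0,1.5),
("top",ut((269,478)),tf,0,.7),("scene",us((372,402)),tf,0,.7),
("w1",np.array([198.5,179]),lip,0,1),("w1",np.array([283,211]),kn,0,1),("w1",np.array([200,79]),pt,0,2),("w1",np.array([251,97]),tf,0,1.),
("w2",u7((344,305)),lip,1,.5),("w2",u7((352,297)),fl,1,.7),("w2",u2((299,434)),kn,1,1),("w2",u7((88,283)),pt,1,2)]
def f(p):
    R=trayR(p[3]); return np.concatenate([(proj if c in("top","scene") else projw)(M[c],R.apply(g(p[4+i]))+p[:3])[0]-px for c,px,g,i,s in obs])/np.repeat([o[4] for o in obs],2)
q=least_squares(f,[*P0,YAW,TH,0],loss="soft_l1"); print(q.x.round(4),q.cost)
print([(o[0],r) for o,r in zip(obs,q.fun.reshape(-1,2).round(1).tolist())])
p=q.x; print("load",w([-.085,0,.03]),w([-.085,0,.03],p[:3],p[3]),"place",w(place(p[5],0,.03),p[:3],p[3]))
# tin by wrist view w1
T=np.array([.5562,-.2115,.05]); print("tin w1 pred",projw(M["w1"],[T,T-[0,0,.05]]).round(1))
go([.53,-.2,.22],down(-20))
```

```text
[ 0.5262  0.0178  0.0983  0.0967  0.8726 -0.001 ] 10.522171487878328
[('top', [-1.1, 1.8]), ('scene', [0.8, -0.4]), ('top', [-0.1, 0.3]), ('scene', [0.9, -0.4]), ('top', [-0.6, 0.1]), ('scene', [0.6, 1.7]), ('w1', [-0.4, 0.2]), ('w1', [-0.1, -1.0]), ('w1', [0.4, 1.3]), ('w1', [-0.4, -1.5]), ('w2', [-0.1, 0.7]), ('w2', [2.5, -2.2]), ('w2', [1.2, 0.2]), ('w2', [1.4, 0.1])]
load [0.44033541 0.00895923 0.08078076] [0.43802623 0.00926869 0.08179783] place [0.43801812 0.00935278 0.08179785]
tin w1 pred [[147.7 263.4]
 [146.3 237.7]]
turn [29.4 -6.6 24.5] 38.8 shift [-0.2161  0.0469  0.0736]
```

Emit:
{"fn": "play_rows", "kwargs": {"plan": [29.4,-6.6,24.5,-0.216,0.047,0.074,1,29.4,-6.6,24.5,-0.216,0.047,0.074,1,29.4,-6.6,24.5,-0.216,0.047,0.074,1,29.4,-6.6,24.5,-0.216,0.047,0.074,1,29.4,-6.6,24.5,-0.216,0.047,0.074,1,29.4,-6.6,24.5,-0.216,0.047,0.074,1,29.4,-6.6,24.5,-0.216,0.047,0.074,1]}}

```text
clock: 7.95
position: [0.5304, -0.1987, 0.2215]
ee_rot: [0.819, 0.574, 0.001, 0.001]
ft_force: [-0.3, 0.3, -0.6]
grip_width: 0.998
grasp_force: 0.0
```

```bash
sed -i 's/^P0=.*/P0=np.array([0.5262,0.0178,0.0983]); YAW=.0967; TH=0./' h.py
python3 - <<'E'
from h import *
o=status.get_obs(); print(o["clock"],o["position"],o["joint_pos"].round(3))
m=viewer.camera_model("wrist"); im=viewer.camera("wrist").copy()
np.savez("w3.npz",**{k:np.array(m[k]) for k in("fx","fy","cx","cy","R","t")})
a=np.linspace(0,2*np.pi,60)
for z in(0,.05):
    c=projw(m,[[.5562+.0235*np.cos(b),-.2115+.0235*np.sin(b),z] for b in a]); cv2.polylines(im,[np.round(c*8).astype(int)],True,(0,255,0),1,shift=3)
    print(c.mean(0))
cv2.imwrite("pics/w3.png",im[:,:,::-1])
E
```

```text
7.95 [ 0.5303759  -0.19867126  0.22148532] [ 0.515  0.231 -0.275  1.645  0.065  1.272 -0.12 ]
[306.48144552 174.29402358]
[310.3952934 186.5525203]
```

View pics/w3.png

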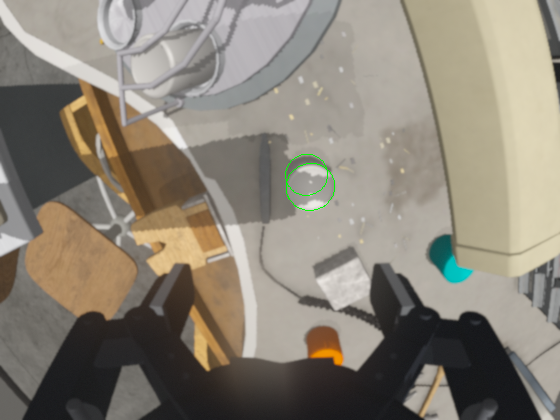

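Wrist view: the predicted outlines fit the small tin at (310,186), and the fingers will clear the block at (343,280). Computing the grasp.

Run:
```python
from h import *
go([.5562,-.2115,.12],down(-20)); go([.5562,-.2115,.032],down(-20))
```

```text
turn [ 0.2 -0.   0.1] 0.2 shift [-0.0031  0.0282  0.102 ]
turn [ 0.2 -0.   0.1] 0.2 shift [-0.0031  0.0279  0.19  ]
```

Emit:
{"fn": "play_rows", "kwargs": {"plan": [0.2,0,0,-0.003,0.028,0.06,1,0.2,0,0,-0.003,0.028,0.1,1,0.2,0,0,-0.003,0.028,0.13,1,0.2,0,0,-0.003,0.028,0.16,1,0.2,0,0,-0.003,0.028,0.18,1,0.2,0,0,-0.003,0.028,0.19,1,0.2,0,0,-0.003,0.028,0.19,1,0.2,0,0,-0.003,0.028,0.19,0,0.2,0,0,-0.003,0.028,0.19,0,0.2,0,0,-0.003,0.028,0.19,0,0.2,0,0,-0.003,0.028,0.19,0,0.2,0,0,-0.003,0.028,0.19,0,0.2,0,0,-0.003,0.028,0.19,0,0.2,0,0,-0.003,0.028,0.19,0], "squeeze": 30}}

```text
clock: 9.75
position: [0.5567, -0.2126, 0.032]
ee_rot: [0.819, 0.573, -0.0, -0.0]
ft_force: [-0.6, 0.2, 5.4]
grip_width: 0.537
grasp_force: 30.5
```

Run:
```python
from h import *
s=None
a=go([.5,-.2,.24],down(-12)); print(w([-.085,0,.117]),w([-.085,0,.037]))
go(w([-.085,-.0,.117]),tray_tool(0),a)
```

```text
turn [-0.  -0.  -8.1] 8.1 shift [-0.0076 -0.0576 -0.208 ]
[0.39470504 0.00504465 0.15712497] [0.43451817 0.00890663 0.08784294]
turn [-29.8   4.6 -17.1] 34.6 shift [ 0.1787 -0.1456  0.0829]
```

Emit:
{"fn": "play_rows", "kwargs": {"plan": [0,0,0,0,0,-0.05,0,0,0,0,0,0,-0.1,0,0,0,-4,-0.004,-0.03,-0.15,0,0,0,-8,-0.008,-0.058,-0.208,0,0,0,-8,-0.008,-0.058,-0.208,0,0,0,-8,-0.008,-0.058,-0.208,0]}}

```text
clock: 10.5
position: [0.4991, -0.2002, 0.2389]
ee_rot: [0.778, 0.629, -0.0, -0.001]
ft_force: [-0.4, 0.6, -2.5]
grip_width: 0.542
grasp_force: 31.7
```

Emit:
{"fn": "play_rows", "kwargs": {"plan": [-6,1,-3.5,0.036,-0.029,0.016,0,-12,2,-7,0.072,-0.058,0.033,0,-18,3,-10,0.107,-0.087,0.05,0,-24,4,-14,0.143,-0.116,0.066,0,-29.8,4.6,-17.1,0.179,-0.146,0.083,0,-29.8,4.6,-17.1,0.179,-0.146,0.083,0,-29.8,4.6,-17.1,0.179,-0.146,0.083,0,-29.8,4.6,-17.1,0.179,-0.146,0.083,0]}}

```text
clock: 11.5
position: [0.4136, 0.0035, 0.1665]
ee_rot: [0.652, 0.716, 0.184, 0.165]
ft_force: [-0.4, -1.2, -1.2]
grip_width: 0.539
grasp_force: 32.0
```

Run:
```python
from h import *
o=status.get_obs(); print(o["clock"],o["position"],o["joint_pos"].round(3),o["ft_force"])
go(w([-.085,0,.117]),tray_tool(0))
m=viewer.camera_model("wrist"); im=viewer.camera("wrist").copy()
a=np.linspace(0,2*np.pi,60)
for r,z in((.031,.0165),(.026,.005)):
    c=projw(m,[w(place(0,0,z)+r*np.array([np.cos(b),np.sin(b),0])) for b in a]); cv2.polylines(im,[np.round(c*8).astype(int)],True,(0,255,0),1,shift=3)
    print(c.mean(0))
R=Ro.from_quat(o["ee_rot"])
for z in (-.018,.032):
    c=projw(m,[o["position"]+R.apply([.0235*np.cos(b),.0235*np.sin(b),z]) for b in a]); cv2.polylines(im,[np.round(c*8).astype(int)],True,(255,0,0),1,shift=3)
cv2.imwrite("pics/w4.png",im[:,:,::-1])
```

```text
11.5 [0.41359088 0.00350813 0.16646829] [ 0.776 -0.497 -0.706  2.417 -0.634  0.692  0.556] [-0.40807147 -1.16642278 -1.21843181]
turn [-1.3 -0.2 -0.2] 1.4 shift [ 0.0033 -0.0209 -0.0007]
[257.51769805 204.10168483]
[258.70844008 199.59961502]
```

View pics/w4.png

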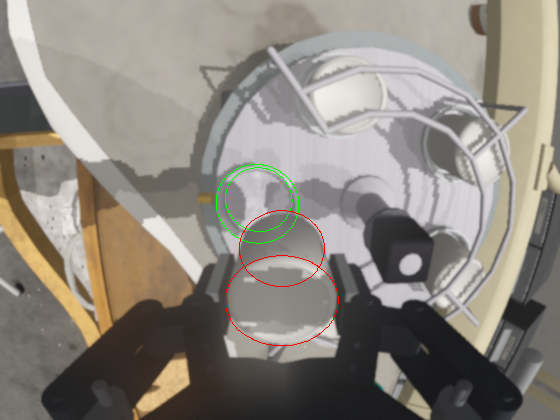

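Wrist view: the tin is held straight, with its outlines matching, and the cup is at (258,204) as predicted. The arm stopped 21 mm up-slope at its joint limits, so I'll try a lower hover.

Run:
```python
from h import *
for h in(.06,.04,0): go(w([-.085,0,.037+h]),tray_tool(0))
```

```text
turn [-1.3 -0.2 -0.2] 1.3 shift [ 0.003  -0.0206  0.0194]
turn [-1.3 -0.2 -0.2] 1.3 shift [ 0.003  -0.0202  0.0394]
turn [-1.3 -0.2 -0.2] 1.3 shift [ 0.0029 -0.0193  0.0793]
```

Emit:
{"fn": "play_rows", "kwargs": {"plan": [-1.3,0,0,0.003,-0.005,0.015,0,-1.3,0,0,0.003,-0.015,0.03,0,-1.3,0,0,0.003,-0.02,0.039,0,-1.3,0,0,0.003,-0.02,0.039,0,-1.3,0,0,0.003,-0.02,0.039,0,-1.3,0,0,0.003,-0.02,0.039,0]}}

```text
clock: 12.3
position: [0.4336, 0.0072, 0.1324]
ee_rot: [0.651, 0.717, 0.188, 0.166]
ft_force: [-0.5, -0.4, -1.2]
grip_width: 0.539
grasp_force: 31.7
```

Run:
```python
from h import *
o=status.get_obs(); print(o["clock"],o["position"],o["joint_pos"].round(3),o["ft_force"])
for h in(.04,.02,0): go(w([-.085,0,.037+h]),tray_tool(0))
```

```text
12.3 [0.43364868 0.00724747 0.13242025] [ 1.131 -0.499 -1.028  2.416 -0.905  0.65   0.797] [-0.49246152 -0.38763288 -1.22461827]
turn [-1.  -0.3 -0.1] 1.0 shift [ 0.0015 -0.0214 -0.0005]
turn [-1.  -0.3 -0.1] 1.0 shift [ 0.0014 -0.0211  0.0195]
turn [-1.  -0.3 -0.1] 1.0 shift [ 0.0013 -0.0207  0.0395]
```

The tool's 30° tilt puts the arm at its elbow limit here. I'll fit the arm's kinematics from the logged poses and pick a grasp tilt that's reachable.

```bash
cat > kin.py <<'E'
from h import *
import itertools
D=[([1.24045,.33289,-.06472,1.46094,.02159,1.34989,-.08849],[.18923,-.59529,.24451],[.98818,.153295,-.00013,-.0007]),
([.877,.18,-.377,1.503,.067,1.471,-.135],[.45101,-.32982,.31995],[.892,.451,0,0]),
([.145,-.499,-.205,2.265,-.148,.845,.973],[.42913,.00723,.27026],[.288,.922,.098,.239]),
([.317,-.485,-.332,2.267,-.255,.823,.192],[.4341,.00836,.26123],[.652,.712,.191,.175]),
([.515,.231,-.275,1.645,.065,1.272,-.12],[.53038,-.19867,.22149],[.819,.574,.001,.001]),
([.776,-.497,-.706,2.417,-.634,.692,.556],[.41359,.00351,.16647],[.652,.716,.184,.165]),
([1.131,-.499,-1.028,2.416,-.905,.65,.797],[.43365,.00725,.13242],[.651,.717,.188,.166])]
def fk(q,p,s):
    zs,a,b,L,o1,o7,e1,e2,e3=p; Rz=lambda t:Ro.from_euler("z",t); Ry=lambda t:Ro.from_euler("y",t)
    R=Rz(s[0]*q[0]+o1); x=np.array([0,0,zs])+R.apply([e3,0,0]); R=R*Ry(q[1])*Rz(s[1]*q[2]); x=x+R.apply([e1,0,a]); R=R*Ry(q[3]); x=x+R.apply([-e1,0,0])
    R=R*Rz(s[2]*q[4]); x=x+R.apply([0,0,b]); R=R*Ry(q[5]); x=x+R.apply([e2,0,L]); return x,R*Rz(s[3]*q[6]+o7)
def res(p,s):
    r=[]
    for q,x,o in D:
        X,R=fk(q,p,s); r+=[*(X-x),*(.2*(R.inv()*Ro.from_quat(o)).as_rotvec())]
    return np.array(r)
def fit():
    best=None
    for s in itertools.product([-1],[1,-1],[1,-1],[1,-1]):
        for o7 in(0,1.57,3.1,-1.57):
            f=least_squares(res,[.35,.4,.4,.25,0,o7,0,0,0],args=(s,),loss="soft_l1",f_scale=.01)
            if best is None or f.cost<best[1].cost: best=(s,f)
    return best
QL=np.array([-2.6,-.5,-1.47,.16,-1.27,.06,-2.6]);QU=np.array([2.6,2.12,1.34,2.42,4.41,2.06,2.6])
def ik(x,R,p,s,seeds):
    best=None
    for q0 in seeds:
        f=least_squares(lambda q:np.r_[10*(fk(q,p,s)[0]-x),(fk(q,p,s)[1].inv()*R).as_rotvec()],np.clip(q0,QL+1e-3,QU-1e-3),bounds=(QL,QU))
        if best is None or f.cost<best.cost: best=f
    return best.x,fk(best.x,p,s)[0]-x,np.sqrt(2*best.cost)
E
python3 - <<'E'
from kin import *
s,f=fit(); print(s,f.x.round(4),f.cost); print(np.abs(res(f.x,s)).reshape(-1,6).max(0).round(4))
np.savez("kin.npz",s=s,p=f.x)
E
```

```text
(-1, -1, -1, -1) [ 0.2769  0.4844  0.467   0.3685 -0.0722  1.504  -0.0251 -0.0299  0.0115] 0.0002780704729482128
[0.0046 0.0122 0.0038 0.0054 0.0073 0.0011]
```

Run:
```python
from kin import *
k=np.load("kin.npz"); s,p=k["s"],k["p"]
seeds=[d[0] for d in D[2:]]+[[.3,-.3,-.3,2.3,-.2,.9,a] for a in(1.6,-1.5,0)]
Rt=trayR(YAW)
for beta in(0,6,10,14):
  for sg in(1,-1):
    b=np.radians(beta); R=toolR(Rt.apply([-np.sin(b),0,-np.cos(b)]),Rt.apply([0,sg,0]))
    for h in(0,.04,.08):
      # grasp point 5mm behind TCP; keep grasp centre at tin centre+12mm
      g=Rt.apply([-.085,0,.042+h])+P0; x=g+.005*R.apply([0,0,1])
      q,e,c=ik(x,R,p,s,seeds); print(beta,sg,h,q.round(2),"err mm",(e*1e3).round(1))
```

```text
0 1 0 [ 1.4  -0.5  -1.32  2.42 -1.1   0.64  2.52] err mm [ 1.7 -0.1  0.6]
0 1 0.04 [ 1.13 -0.5  -1.01  2.42 -0.89  0.73  2.37] err mm [ 1.9 -0.2  1. ]
0 1 0.08 [ 0.79 -0.5  -0.66  2.42 -0.65  0.78  2.19] err mm [ 1.6 -0.2  1.1]
0 -1 0 [ 1.4  -0.5  -1.32  2.42 -1.1   0.64 -0.62] err mm [ 1.7 -0.1  0.6]
0 -1 0.04 [ 1.13 -0.5  -1.01  2.42 -0.89  0.73 -0.77] err mm [ 1.9 -0.2  1. ]
0 -1 0.08 [ 0.79 -0.5  -0.66  2.42 -0.65  0.78 -0.95] err mm [ 1.6 -0.2  1.1]
6 1 0 [ 1.05 -0.18 -1.11  2.42 -0.5   0.43  2.  ] err mm [ 0.  0. -0.]
6 1 0.04 [-0.98 -0.36  0.86  2.42  0.45  0.58  1.24] err mm [0. 0. 0.]
6 1 0.08 [ 0.13 -0.37 -0.15  2.42 -0.18  0.68  1.77] err mm [-0.  0.  0.]
6 -1 0 [ 1.04 -0.18 -1.1   2.42 -0.49  0.42 -1.14] err mm [-0. -0. -0.]
6 -1 0.04 [-0.99 -0.36  0.86  2.42  0.45  0.58 -1.9 ] err mm [ 0. -0.  0.]
6 -1 0.08 [ 0.42 -0.4  -0.4   2.41 -0.35  0.71 -1.22] err mm [ 0.  0. -0.]
10 1 0 [ 0.1  -0.07 -0.17  2.38 -0.1   0.48  1.68] err mm [-0.  0. -0.]
10 1 0.04 [ 0.   -0.2  -0.06  2.38 -0.09  0.61  1.68] err mm [-0. -0.  0.]
10 1 0.08 [ 0.54 -0.37 -0.52  2.36 -0.35  0.79  1.91] err mm [-0. -0. -0.]
10 -1 0 [ 0.25 -0.07 -0.32  2.38 -0.12  0.48 -1.45] err mm [0. 0. 0.]
10 -1 0.04 [ 0.24 -0.2  -0.29  2.38 -0.17  0.62 -1.4 ] err mm [-0. -0. -0.]
10 -1 0.08 [ 0.51 -0.36 -0.49  2.36 -0.33  0.78 -1.25] err mm [ 0. -0.  0.]
14 1 0 [ 0.57 -0.04 -0.65  2.32 -0.08  0.57  1.65] err mm [ 0.  0. -0.]
14 1 0.04 [-1.23 -0.32  1.07  2.31  0.41  0.75  1.26] err mm [ 0. -0. -0.]
14 1 0.08 [ 0.52 -0.31 -0.51  2.31 -0.27  0.85  1.83] err mm [0. 0. 0.]
14 -1 0 [ 0.52 -0.04 -0.6   2.32 -0.08  0.57 -1.49] err mm [ 0. -0. -0.]
14 -1 0.04 [ 0.13 -0.16 -0.19  2.32 -0.09  0.7  -1.47] err mm [ 0. -0.  0.]
14 -1 0.08 [ 0.64 -0.33 -0.61  2.3  -0.32  0.86 -1.26] err mm [ 0. -0.  0.]
```

Run:
```python
from kin import *
o=status.get_obs(); m=viewer.camera_model("wrist"); C=-np.array(m["R"]).T@np.array(m["t"])
Rr=Ro.from_quat(o["ee_rot"]); print("cam in tool",Rr.inv().apply(C-o["position"]).round(3))
a=(o["position"]-.04*Rr.apply([0,0,1]),Rr)
b=go([.5,-.2,.24],down(-12),a); go([.546,-.2115,.0325],down(-12),b)
```

```text
cam in tool [ 0.082  0.    -0.128]
turn [28.8 -4.8 17.2] 33.8 shift [-0.2122  0.0927 -0.0329]
turn [0. 0. 0.] 0.0 shift [-0.0017  0.0474  0.2075]
```

Emit:
{"fn": "play_rows", "kwargs": {"plan": [0,0,0,0,0,-0.02,0,0,0,0,0,0,-0.04,0,6,-1,3.5,-0.042,0.018,-0.047,0,12,-2,7,-0.085,0.037,-0.053,0,18,-3,10.5,-0.127,0.056,-0.06,0,24,-4,14,-0.17,0.074,-0.066,0,28.8,-4.8,17.2,-0.212,0.093,-0.073,0,28.8,-4.8,17.2,-0.212,0.093,-0.073,0,28.8,-4.8,17.2,-0.212,0.093,-0.073,0,28.8,-4.8,17.2,-0.212,0.093,-0.073,0]}}

```text
clock: 13.55
position: [0.4997, -0.199, 0.2402]
ee_rot: [0.777, 0.63, -0.001, 0.001]
ft_force: [0.1, 0.3, -1.1]
grip_width: 0.542
grasp_force: 32.0
```

Run:
```python
from kin import *
o=status.get_obs(); print(o["clock"],o["position"],o["joint_pos"].round(3)); go([.546,-.2115,.0325],down(-12))
```

```text
13.55 [ 0.49966248 -0.19897149  0.24021134] [ 1.096  0.258 -0.926  1.662  0.214  1.328 -0.075]
turn [-0.   0.1  0. ] 0.1 shift [-0.0021  0.048   0.2077]
```

Emit:
{"fn": "play_rows", "kwargs": {"plan": [0,0,0,-0.002,0.048,0.06,0,0,0,0,-0.002,0.048,0.12,0,0,0,0,-0.002,0.048,0.16,0,0,0,0,-0.002,0.048,0.185,0,0,0,0,-0.002,0.048,0.2,0,0,0,0,-0.002,0.048,0.2075,0,0,0,0,-0.002,0.048,0.2075,0,0,0,0,-0.002,0.048,0.2075,1,0,0,0,-0.002,0.048,0.2075,1,0,0,0,-0.002,0.048,0.2075,1,0,0,0,-0.002,0.048,0.2075,1,0,0,0,-0.002,0.048,0.2075,1,0,0,0,-0.002,0.048,0.2075,1,0,0,0,-0.002,0.048,0.17,1,0,0,0,-0.002,0.048,0.11,1,0,0,0,-0.002,0.048,0.05,1,0,0,0,-0.002,0.048,0.03,1,0,0,0,-0.002,0.048,0.03,1]}}

```text
clock: 15.8
position: [0.547, -0.2123, 0.2108]
ee_rot: [0.778, 0.629, -0.0, 0.001]
ft_force: [-0.5, 0.4, -0.9]
grip_width: 0.997
grasp_force: 0.0
```

```bash
cat >> kin.py <<'E'
B=np.radians(13)
def bench_tool(psi):
    c,s_=np.cos(np.radians(psi)),np.sin(np.radians(psi)); return toolR(np.array([-np.sin(B)*c,-np.sin(B)*s_,-np.cos(B)]),np.array([-s_,c,0]))
def place_tool(): return trayR(YAW)*bench_tool(0)
def tcp(tin_c,axis,R,g=.013): return tin_c+g*axis+.005*R.apply([0,0,1])
E
python3 - <<'E'
from kin import *
o=status.get_obs(); print(o["clock"],o["position"],o["joint_pos"].round(3))
R=bench_tool(0); g=tcp(np.array([.546,-.2115,.025]),np.array([0,0,1]),R); print(g)
m=viewer.camera_model("wrist"); im=viewer.camera("wrist").copy(); a=np.linspace(0,2*np.pi,60)
for z in(0,.05):
    c=projw(m,[[.546+.0235*np.cos(b),-.2115+.0235*np.sin(b),z] for b in a]); cv2.polylines(im,[np.round(c*8).astype(int)],True,(0,255,0),1,shift=3)
cv2.imwrite("pics/w5.png",im[:,:,::-1])
up=go(g-.12*R.apply([0,0,1]),R); go(g,R,up)
E
```

```text
15.8 [ 0.54702923 -0.21228217  0.21082768] [ 1.002  0.404 -0.899  1.578  0.326  1.315 -0.151]
[ 0.54487524 -0.2115      0.03312815]
turn [  11.5    9.3 -101.6] 102.7 shift [0.0061 0.025  0.0591]
turn [0. 0. 0.] 0.0 shift [-0.    0.    0.12]
```

View pics/w5.png

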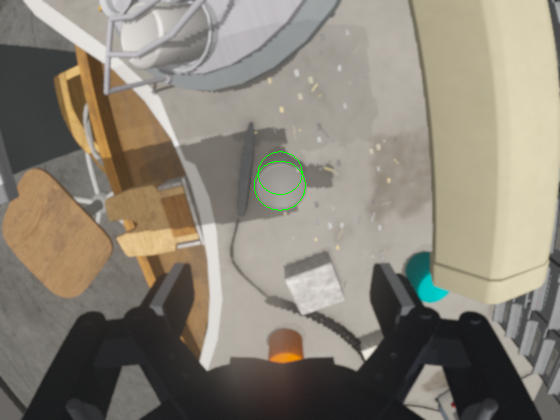

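View 10: the tin stands on the bench at the released position, (281,185), inside the drawn outlines. Now I turn to the tilted regrasp.

Emit:
{"fn": "play_rows", "kwargs": {"plan": [1,1,-10,0.0,0.0,0.0,1,2,2,-20,0,0,0.0,1,3.5,3,-30,0,0,0,1,4.6,3.7,-40,0,0,0,1,5.7,4.6,-50,0,0,0,1,6.8,5.5,-60,0,0,0,1,8,6.5,-70,0.002,0.01,0.02,1,9,7.3,-80,0.004,0.015,0.04,1,10.2,8.3,-90,0.006,0.025,0.059,1,11.5,9.3,-101.6,0.006,0.025,0.059,1,11.5,9.3,-101.6,0.006,0.025,0.059,1,11.5,9.3,-101.6,0.006,0.025,0.059,1,11.5,9.3,-101.6,0.006,0.025,0.059,1]}}

```text
clock: 17.48
position: [0.572, -0.2118, 0.1509]
ee_rot: [0.001, 0.994, -0.001, -0.113]
ft_force: [0.1, -0.6, 1.5]
grip_width: 0.999
grasp_force: 0.0
```

Run:
```python
from kin import *
o=status.get_obs(); print(o["clock"],o["position"],o["joint_pos"].round(3))
R=bench_tool(0); g=tcp(np.array([.5465,-.212,.025]),np.array([0,0,1]),R); go(g,R)
m=viewer.camera_model("wrist"); im=viewer.camera("wrist"); cv2.imwrite("pics/w6.png",im[:,:,::-1])
p=projw(m,[[.5465,-.212,.05]])[0]; print(p)
# bright tin-top blob near prediction
x,y=p.astype(int); g_=cv2.cvtColor(im,cv2.COLOR_RGB2GRAY); w0=g_[max(y-50,0):y+50,x-50:x+50]
print(cv2.resize(w0,(25,25),interpolation=cv2.INTER_AREA))
```

```text
17.475 [ 0.57202039 -0.21180932  0.15085744] [ 0.938  0.785 -1.098  1.381  0.66   1.611  1.413]
turn [-0.   0.  -0.2] 0.2 shift [-4.000e-04 -1.000e-04  1.207e-01]
[282.24258853 203.74251609]
[[122 120 117 115 111 106  98  88  83  88  91  94  97  95  93  91  89  91
   93  95  96 107 153 158 161]
 [120 119 118 116 115 111 109 108 105  96  87  86  92  96  93  92  90  90
   91  91  91 102 147 154 157]
 [119 118 118 117 116 114 112 111 111 109 107 103  95  89  87  90  91  91
   90  91  93  94 111 137 151]
 [119 120 120 118 116 115 115 114 115 114 113 111 111 110 102  86  83  88
   92  92  92  93  92  94 108]
 [120 120 119 117 116 115 115 115 116 116 116 115 116 115 111 100  96  89
   85  88  90  91  91  92  94]
 [121 120 119 118 116 115 116 116 116 121 129 134 133 124 117 103 100  97
   96  95  92  88  89  93  93]
 [121 120 119 118 117 116 116 120 135 145 146 146 145 133 132 128 111 101
  100 100  98  98 100 128 118]
 [121 120 120 118 122 124 122 142 145 147 147 148 146 133 131 131 132 116
  103 101 102 101  99 130 153]
 [120 120 120 119 120 124 141 145 148 150 151 151 150 136 133 131 130
[... 1016 characters left out ...]
49 156 157 157 157 157 143 133 127 111
  104 103 103 105 111 115 116]
 [129 132 122 120 120 120 120 120 128 138 145 148 150 148 133 123 114 104
  103 103 102 103 104 123 129]
 [128 130 121 120 120 120 119 118 118 120 123 125 125 122 118 118 114 104
  103 103 102 103 104 104 104]
 [120 119 120 120 119 119 112 109 114 119 119 117 116 116 117 118 116 104
  103 103 103 103 103 103 103]
 [121 120 119 120 118 110 107 106 109 117 117 120 114 114 116 117 115 104
  103 103 103 102 103 103 102]
 [121 119 118 118 114 106 106 106 107 112 114 122 116 112 113 114 115 105
  103 129 145 107 103 103 103]
 [121 119 112 109 110 106 106 106 106 105 108 145 122 105 107 113 116 106
  102 150 167 109 106 126 124]]
```

The tin's top is centred on the prediction. I'll descend along the tool axis and grip.

Emit:
{"fn": "play_rows", "kwargs": {"plan": [0,0,0,0,0,0.04,1,0,0,0,0,0,0.075,1,0,0,0,0,0,0.1,1,0,0,0,0,0,0.115,1,0,0,0,0,0,0.1205,1,0,0,0,0,0,0.1205,1,0,0,0,0,0,0.1205,0,0,0,0,0,0,0.1205,0,0,0,0,0,0,0.1205,0,0,0,0,0,0,0.1205,0,0,0,0,0,0,0.1205,0,0,0,0,0,0,0.1205,0,0,0,0,0,0,0.1205,0], "squeeze": 40}}

```text
clock: 19.15
position: [0.5457, -0.2116, 0.0342]
ee_rot: [-0.0, 0.994, -0.001, -0.112]
ft_force: [-0.7, -0.6, 5.9]
grip_width: 0.54
grasp_force: 41.2
```

Run:
```python
from kin import *
o=status.get_obs(); print(o["clock"],o["position"],o["joint_pos"].round(3))
Rm=Ro.from_quat(o["ee_rot"]); off=Rm.inv().apply(np.array([.5465,-.212,.025])-o["position"]); off[1]=0; ax=Rm.inv().apply([0,0,1]); print("tin in tool",off.round(4),ax.round(4))
np.savez("held.npz",off=off,ax=ax)
lift=go([.50,-.21,.24],bench_tool(0))
R=place_tool()
hv=lambda h: w([-.085,0,.03+h])-R.apply(off)
print(hv(.08),hv(0)); n=go(hv(.08),R,lift); go(hv(0),R,n)
print("tin axis err",np.degrees(np.arccos(R.apply(ax)@trayR(YAW).apply([0,0,1]))))
```

```text
19.15 [ 0.54568235 -0.21160891  0.03423635] [ 0.966  0.865 -1.043  1.542  0.736  1.418  1.363]
tin in tool [-0.0029  0.      0.0088] [ 0.2234 -0.001  -0.9747]
turn [-0.1  0.1 -0. ] 0.1 shift [ 0.0905  0.0014 -0.1904]
[0.3928993  0.00486949 0.1586618 ] [0.43271243 0.00873147 0.08937976]
turn [ -0.2 -30.   -5.6] 30.5 shift [0.0861 0.2149 0.1033]
turn [0. 0. 0.] 0.0 shift [-0.018  -0.      0.0779]
tin axis err 0.10805659433376436
```

Emit:
{"fn": "play_rows", "kwargs": {"plan": [0,0,0,0.011,0,-0.049,0,0,0,0,0.022,0,-0.097,0,0,0,0,0.05,0.001,-0.14,0,0,0,0,0.09,0.001,-0.19,0,0,0,0,0.09,0.001,-0.19,0,0,0,0,0.09,0.001,-0.19,0]}}

```text
clock: 19.9
position: [0.4999, -0.2108, 0.2384]
ee_rot: [0.0, 0.994, -0.001, -0.113]
ft_force: [0.1, 0.4, -2.3]
grip_width: 0.538
grasp_force: 41.6
```

Emit:
{"fn": "play_rows", "kwargs": {"plan": [0,-6,-1,0.017,0.043,0.02,0,0,-12,-2,0.034,0.086,0.041,0,0,-18,-3.4,0.052,0.129,0.062,0,-0.1,-24,-4.5,0.069,0.172,0.083,0,-0.2,-30,-5.6,0.086,0.215,0.103,0,-0.2,-30,-5.6,0.086,0.215,0.103,0,-0.2,-30,-5.6,0.086,0.215,0.103,0,-0.2,-30,-5.6,0.086,0.215,0.103,0,-0.2,-30,-5.6,0.086,0.215,0.103,0]}}

```text
clock: 21.02
position: [0.3933, 0.0047, 0.1575]
ee_rot: [-0.048, 0.988, 0.008, 0.147]
ft_force: [-0.7, -0.0, -1.0]
grip_width: 0.532
grasp_force: 41.6
```

```bash
cat >> kin.py <<'E'
H=None
def hv(h,dx=0,dy=0):
    k=np.load("held.npz"); return w([-.085+dx,dy,.03+h])-place_tool().apply(k["off"])
E
python3 - <<'E'
from kin import *
o=status.get_obs(); print(o["clock"],o["position"],o["joint_pos"].round(3),o["ft_force"])
for h in(.08,.04,.015,0): go(hv(h),place_tool())
m=viewer.camera_model("wrist"); im=viewer.camera("wrist"); cv2.imwrite("pics/w7.png",im[:,:,::-1])
np.savez("w7.npz",**{k:np.array(m[k]) for k in("fx","fy","cx","cy","R","t")})
print("ptr,lip,knob",projw(m,[w([-.127,0,0]),w([-.085,0,.0165]),w([0,0,.106])]).round(1))
hsv=cv2.cvtColor(im,cv2.COLOR_RGB2HSV); b=cv2.inRange(hsv,(15,120,90),(30,255,255)); n,l,s,c=cv2.connectedComponentsWithStats(b)
print([(s[i,4],c[i].round(1)) for i in range(1,n) if s[i,4]>8])
E
```

```text
21.025 [0.39332969 0.00465067 0.15747997] [ 1.051 -0.482 -0.936  2.308 -0.579  0.906  2.097] [-0.68082589 -0.04695063 -1.0119731 ]
turn [ 0.1 -0.1  0. ] 0.1 shift [ 0.      0.0003 -0.0012]
turn [ 0.1 -0.1  0. ] 0.1 shift [-0.009   0.0002  0.0377]
turn [ 0.1 -0.1  0. ] 0.1 shift [-0.0146  0.0002  0.0621]
turn [ 0.1 -0.1  0. ] 0.1 shift [-0.018   0.0002  0.0767]
ptr,lip,knob [[282.7 183.4]
 [282.8 239.1]
 [283.4 406.5]]
[(np.int32(597), array([52.2,  3.4])), (np.int32(11538), array([154.1,  42. ])), (np.int32(34), array([341.7,  33.3])), (np.int32(143), array([ 3.9, 79.2])), (np.int32(63), array([123.2,  88.6])), (np.int32(10), array([186.1,  91.7])), (np.int32(32), array([204.5,  93.3])), (np.int32(76), array([  6.5, 105.9])), (np.int32(15), array([138. , 116.8])), (np.int32(78), array([ 97.3, 123.5])), (np.int32(44), array([125.3, 130.2])), (np.int32(48), array([141.3, 129.9])), (np.int32(177), array([ 10.6, 139.3])), (np.int32(253), array([111. , 139.2])), (np.int32(857), array([ 51.1, 152.7])), (np.int32(77), array([106.4, 156.4])), (np.int32(18), array([285.2, 181.5])), (np.int32(12), array([544.7, 394.2]))]
```

```bash
cat > edge.py <<'E'
from kin import *
def search(im,m,o,circles=((.031,.0165),(.0285,.0165),(.026,.005))):
    g=cv2.GaussianBlur(cv2.cvtColor(im,cv2.COLOR_RGB2GRAY),(0,0),.8).astype(np.float32)
    k=np.load("held.npz"); R=Ro.from_quat(o["ee_rot"]); a=np.linspace(0,2*np.pi,180,endpoint=False)
    pts=[]
    c0=o["position"]+R.apply(k["off"]); ax=R.apply(k["ax"]); u=np.cross(ax,[0,1,0]); u/=np.linalg.norm(u); v=np.cross(ax,u)
    for z in(-.025,.025): pts+=[c0+z*ax+.0235*(np.cos(b)*u+np.sin(b)*v) for b in a]
    hull=cv2.convexHull(projw(m,pts).astype(np.float32)); mask=np.zeros(g.shape,np.uint8); cv2.fillConvexPoly(mask,hull.astype(int),255); mask=cv2.dilate(mask,np.ones((9,9)))
    S=lambda p:cv2.remap(g,p[:,0].astype(np.float32),p[:,1].astype(np.float32),1)[:,0]
    for r,z in circles:
        out=[]
        for dx in np.arange(-7,7.1,.5):
            for dy in np.arange(-7,7.1,.5):
                C=lambda rr:projw(m,[w([-.085+dx/1e3+rr*np.cos(b),dy/1e3+rr*np.sin(b),z]) for b in a])
                mid=C(r); ok=np.array([mask[int(y),int(x)]==0 for x,y in mid])
                out.append((np.abs(S(C(r+.0012))-S(C(r-.0012)))[ok].mean(),dx,dy,ok.mean()))
        out.sort(reverse=True); print(r,z,[tuple(np.round(q,2).tolist()) for q in out[:4]])
E
python3 - <<'E'
from edge import *
search(cv2.imread("pics/w7.png")[:,:,::-1].copy(),dict(np.load("w7.npz")),status.get_obs())
E
```

```text
0.031 0.0165 [(26.25, 4.5, 3.0, 0.43), (26.04, 4.0, 3.0, 0.44), (25.56, 4.5, 2.5, 0.44), (25.07, 4.0, 2.5, 0.45)]
0.0285 0.0165 [(27.18, 1.5, 2.0, 0.43), (26.87, 1.5, 2.5, 0.42), (26.36, 1.5, 1.5, 0.42), (26.25, 1.0, 2.0, 0.44)]
0.026 0.005 [(29.24, 1.0, -1.0, 0.39), (29.01, 0.5, -1.0, 0.41), (28.64, 1.0, -0.5, 0.39), (28.35, 0.5, -0.5, 0.41)]
```

Run:
```python
from kin import *
for h in(.03,.013): go(hv(h,0,.0012),place_tool())
```

```text
turn [ 0.1 -0.  -0. ] 0.1 shift [-0.011   0.0016  0.0475]
turn [ 0.1 -0.  -0. ] 0.1 shift [-0.0149  0.0016  0.064 ]
```

Emit:
{"fn": "play_rows", "kwargs": {"plan": [0,0,0,-0.004,0.001,0.016,0,0,0,0,-0.008,0.0016,0.032,0,0,0,0,-0.011,0.0016,0.0475,0,0,0,0,-0.013,0.0016,0.056,0,0,0,0,-0.015,0.0016,0.064,0,0,0,0,-0.015,0.0016,0.064,0,0,0,0,-0.015,0.0016,0.064,0]}}

```text
clock: 21.95
position: [0.4262, 0.009, 0.1011]
ee_rot: [-0.047, 0.988, 0.008, 0.148]
ft_force: [0.3, -0.8, -1.5]
grip_width: 0.535
grasp_force: 41.6
```

Run:
```python
from kin import *
o=status.get_obs(); print(o["clock"],o["position"],o["joint_pos"].round(3)); print("force tray",trayR(YAW).inv().apply(o["ft_force"]))
for h in(.013,.006,0): go(hv(h,0,.0012),place_tool())
```

```text
21.95 [0.42617324 0.00901976 0.10105819] [ 1.225 -0.276 -1.209  2.303 -0.46   0.684  1.979]
force tray [-0.53477114 -0.87373397 -1.43702188]
turn [ 0.   0.  -0.1] 0.1 shift [0.0001 0.0003 0.0004]
turn [ 0.   0.  -0.1] 0.1 shift [-0.0014  0.0003  0.0072]
turn [ 0.   0.  -0.1] 0.1 shift [-0.0028  0.0003  0.0131]
```

Emit:
{"fn": "play_rows", "kwargs": {"plan": [0,0,0,-0.0005,0,0.003,0,0,0,0,-0.001,0,0.005,0,0,0,0,-0.0015,0,0.007,0,0,0,0,-0.002,0,0.009,0,0,0,0,-0.002,0,0.009,0]}}

```text
clock: 22.58
position: [0.4304, 0.0097, 0.0927]
ee_rot: [-0.048, 0.988, 0.007, 0.148]
ft_force: [0.6, 0.2, -1.9]
grip_width: 0.536
grasp_force: 41.6
```

Run:
```python
from kin import *
o=status.get_obs(); print(o["clock"],o["position"]); print("force tray",trayR(YAW).inv().apply(o["ft_force"]),o["torque"])
k=np.load("held.npz"); R=Ro.from_quat(o["ee_rot"]); print("tin tray",(trayR(YAW).inv().apply(o["position"]+R.apply(k["off"])-P0)*1e3).round(1))
```

```text
22.575 [0.43042733 0.00969176 0.09270145]
force tray [-0.44499662  0.14593899 -1.9860822 ] [-0.02831749  0.38978477 -0.01610471]
tin tray [-85.2   1.2  34. ]
```

Emit:
{"fn": "play_rows", "kwargs": {"plan": [0,0,0,-0.0002,0,0.001,0,0,0,0,-0.0005,0,0.002,0,0,0,0,-0.0007,0,0.003,0,0,0,0,-0.0009,0,0.004,0,0,0,0,-0.0009,0,0.004,0]}}

```text
clock: 23.2
position: [0.4326, 0.0093, 0.0899]
ee_rot: [-0.048, 0.988, 0.007, 0.147]
ft_force: [-23.9, -1.3, 35.5]
grip_width: 0.54
grasp_force: 47.6
```

```bash
cat > st.py <<'E'
from kin import *
o=status.get_obs(); print(o["clock"],o["position"]); print("force tray",trayR(YAW).inv().apply(o["ft_force"]),o["torque"])
k=np.load("held.npz"); R=Ro.from_quat(o["ee_rot"]); print("tin tray",(trayR(YAW).inv().apply(o["position"]+R.apply(k["off"])-P0)*1e3).round(1))
E
python3 st.py
```

```text
23.2 [0.43256533 0.00932746 0.08993499]
force tray [-2.97041828  0.98523026 42.72220871] [-0.36715291  2.53303646 -0.14893908]
tin tray [-84.8   0.6  30.5]
```

Emit:
{"fn": "play_rows", "kwargs": {"plan": [0,0,0,0.0002,0,-0.0008,0,0,0,0,0.0002,0,-0.0008,0,0,0,0,0.0002,0,-0.0008,0.9,0,0,0,0.0002,0,-0.0008,0.9,0,0,0,0.0002,0,-0.0008,0.9,0,0,0,0.0002,0,-0.0008,0.9,0,0,0,0.0002,0,-0.0008,0.9,0,0,0,0.0002,0,-0.0008,0.9]}}

```text
clock: 24.2
position: [0.4321, 0.0098, 0.09]
ee_rot: [-0.048, 0.988, 0.007, 0.148]
ft_force: [-0.1, 0.7, 0.1]
grip_width: 0.897
grasp_force: 0.0
```

Emit:
{"fn": "play_rows", "kwargs": {"plan": [0,0,0,0.004,0,-0.02,0.9,0,0,0,0.01,0,-0.045,0.9,0,0,0,0.018,0,-0.08,0.9,0,0,0,0.018,0,-0.08,0.9,0,0,0,0.018,0,-0.08,0.9]}}

```text
clock: 24.82
position: [0.3916, 0.006, 0.1608]
ee_rot: [-0.048, 0.988, 0.007, 0.148]
ft_force: [-0.4, -0.6, 1.1]
grip_width: 0.902
grasp_force: 0.0
```

```bash
python3 st.py
python3 - <<'E'
from kin import *
o=status.get_obs(); print(o["joint_pos"].round(3))
m=viewer.camera_model("wrist"); im=viewer.camera("wrist"); cv2.imwrite("pics/w8.png",im[:,:,::-1])
np.savez("w8.npz",**{k:np.array(m[k]) for k in("fx","fy","cx","cy","R","t")})
g=cv2.cvtColor(im,cv2.COLOR_RGB2GRAY); p=projw(m,[w([-.085,0,.055])])[0]; print(p)
x,y=p.astype(int); print(cv2.resize(g[y-48:y+48,x-48:x+48],(24,24),interpolation=cv2.INTER_AREA))
go([.45,-.3,.3],down(90))
E
```

```text
24.825 [0.39161298 0.00604402 0.16077179]
force tray [ 0.11590374 -0.52796621  1.14638774] [-0.01565107  0.28758326  0.03583864]
tin tray [-84.9   1.3 112.4]
[ 1.022 -0.487 -0.914  2.309 -0.568  0.911  2.082]
[280.92759039 249.48088796]
[[179 199 205 204 176 149 141 144 143 141 141 140 139 138 138 141 139 138
  137 145 190 194 200 186]
 [206 206 207 198 158 147 153 142 139 133 129 127 125 123 124 129 134 138
  139 146 183 196 204 206]
 [206 206 206 173 165 158 148 137 124 123 127 131 129 123 118 115 123 131
  138 138 154 190 201 203]
 [206 206 191 174 196 155 148 123 131 147 161 166 159 158 152 136 120 122
  131 139 151 188 204 204]
 [205 205 186 194 189 163 133 149 175 196 209 214 214 212 205 188 164 135
  126 137 163 180 203 203]
 [208 208 197 198 197 178 168 197 216 224 227 228 229 229 221 217 205 180
  145 137 189 191 205 205]
 [208 208 206 187 195 176 204 221 225 226 227 228 230 231 226 218 214 207
  182 154 184 198 206 206]
 [207 208 206 179 182 198 218 222 224 225 226 228 230 231 230 226 215 211
  202 176 177 206 207 207]
 [206 206 203 165 183 210 218 221 223 224 226 228 230 2
[... 920 characters left out ...]
197 210
  208 207 206 208 208 208]
 [208 208 208 208 209 209 209 210 209 200 200 199 199 193 198 207 204 197
  202 200 200 209 209 209]
 [207 207 207 208 208 208 208 205 180 191 203 207 208 205 193 170 146 176
  198 198 198 206 209 208]
 [206 206 206 206 206 206 207 201 168 165 166 167 160 149 143 140 138 155
  195 196 196 205 206 206]
 [205 205 205 205 206 206 206 201 167 164 164 163 151 145 141 139 138 162
  196 196 198 207 208 207]
 [206 206 206 207 207 208 208 204 176 165 165 159 150 145 142 140 146 191
  199 199 199 207 210 210]
 [207 207 206 207 207 208 208 207 184 165 163 155 149 144 141 139 156 197
  199 199 200 210 211 211]]
turn [ 0.8 17.   5.5] 17.9 shift [-0.0681 -0.3104 -0.125 ]
```

Emit:
{"fn": "play_rows", "kwargs": {"plan": [0,3,1,-0.012,-0.05,-0.02,0.9,0,6,2,-0.024,-0.11,-0.045,0.9,0.4,10,3,-0.04,-0.17,-0.07,0.9,0.6,14,4.5,-0.055,-0.24,-0.1,0.9,0.8,17,5.5,-0.068,-0.31,-0.125,0.9,0.8,17,5.5,-0.068,-0.31,-0.125,0.9,0.8,17,5.5,-0.068,-0.31,-0.125,0.9,0.8,17,5.5,-0.068,-0.31,-0.125,0.9]}}

```text
clock: 25.88
position: [0.4499, -0.2988, 0.2997]
ee_rot: [-0.001, 1.0, 0.001, 0.0]
ft_force: [-0.3, 0.8, -0.1]
grip_width: 0.9
grasp_force: 0.0
```

Run:
```python
from kin import *
o=status.get_obs(); print(o["clock"],o["position"],o["ft_force"])
a=np.linspace(0,2*np.pi,120,endpoint=False)
for n in("top","scene"):
    m=viewer.camera_model(n); im=viewer.camera(n); cv2.imwrite(f"pics/{n}9.png",im[:,:,::-1])
    g=cv2.GaussianBlur(cv2.cvtColor(im,cv2.COLOR_RGB2GRAY),(0,0),.6).astype(np.float32)
    S=lambda p:cv2.remap(g,p[:,0].astype(np.float32),p[:,1].astype(np.float32),1)[:,0]
    for k in (0,1,-1):   # loaded tin and neighbours
        c=place(0,k,.055); out=[]
        for dx in np.arange(-8,8.1,1):
            for dy in np.arange(-8,8.1,1):
                C=lambda r:proj(m,np.array([w(c+[dx/1e3+r*np.cos(b),dy/1e3+r*np.sin(b),0]) for b in a]))
                out.append(((S(C(.021))-S(C(.0265))).mean(),dx,dy))
        out.sort(reverse=True); print(n,k,[np.round(q,1).tolist() for q in out[:3]])
b=cv2.imread("pics/top0.png").astype(int); c=cv2.imread("pics/top9.png").astype(int)
for nm,(x,y) in(("large",(168,225)),("block",(370,205))): print(nm,np.abs(b-c)[y-14:y+14,x-14:x+14].mean())
```

```text
25.875 [ 0.44991137 -0.2987567   0.29969476] [-0.28987749  0.76829415 -0.0823603 ]
top 0 [[34.0, 1.0, 0.0], [33.7, 1.0, 1.0], [33.6, 0.0, 0.0]]
top 1 [[32.9, 2.0, -1.0], [32.6, 2.0, 0.0], [31.9, 3.0, -1.0]]
top -1 [[35.7, 1.0, 1.0], [35.4, 0.0, 1.0], [35.2, 1.0, 0.0]]
scene 0 [[44.0, 0.0, 3.0], [43.5, 0.0, 2.0], [43.3, 1.0, 3.0]]
scene 1 [[31.8, 2.0, 3.0], [31.8, 2.0, 2.0], [31.6, 1.0, 3.0]]
scene -1 [[27.6, 1.0, 3.0], [27.3, 1.0, 4.0], [26.9, 2.0, 3.0]]
large 2.186224489795918
block 2.276360544217687
```

The loaded tin sits like its seated neighbours, within about 2 mm in both views. The larger tin and block haven't moved, and the robot is clear. Handing in.

```bash
python3 -c "
from workcell import manip; print(manip.hand_in())"
```

```text
the job is handed in; nothing more can be done
None
```

I turned the empty place to the pointer, seated the small tin in it and let go, then handed the job in after about 26 s; the hand-in returned no verdict. My last camera checks showed the tin sitting like its neighbours, and the larger tin and steel block unmoved.

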